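# Seat a gypsum bar with a handwheel pusher and come back to the mark

## Robot

A 6-joint arm with a two-finger parallel gripper is mounted at the origin on a cart in front of the work surface, level with it; the furniture and walls round the work are solid. World frame = base frame: x ahead of the robot, y to its left, z up, the work surface at z = 0. Lengths are in m, angles in rad, forces in N, time in s.
With the tool pointing down it reaches from about 0.35 to 0.8 m from the base axis. Payload 7.3 kg.
Tool frame: the origin (TCP) lies on the front face of the gripper's body, between the roots of the fingers; the fingertips stand 73 mm ahead of it and the grasp point (between the pads) lies 54 mm ahead of it (env.pinch_z is the distance from the TCP to the grasp point, in m); z points along the fingers, y is the line along which they close (so a half turn about z gives the same grasp; the last joint's range is limited). The gripper opens to 85 mm and grips with 20 to 120 N. Pads are 22 mm wide; open, the fingers measure 114 mm over their backs; the gripper's body (76 mm by 85 mm) begins 54 mm behind the grasp point. The pads swing forward as they close: fully open they stand 13 mm farther back than shut.
Start: joints at [1.146, 0.342, 1.524, -0, 1.275, -0.146], TCP at [0.144, 0.505, 0.304] pointing down, gripper open.
Joint ranges: [-2.53, 2.53], [-0.77, 2.02], [0.04, 2.7], [-1, 4.14], [0.28, 2.66], [-3.11, 3.11]. Speed limits (rad/s): [2.57, 2.57, 3.14, 3.14, 3.14, 3.14].

## Interface

Orientations are given as [roll, pitch, yaw] about the fixed x, y, z axes, in that order (R = Rz(yaw) Ry(pitch) Rx(roll)).
In Python, from bench import env gives the robot as it stands.
- The arm moves only by the tool step_arm, never from a script. Its argument "moves" is a list of rows, each a list of 6 numbers: the shift along the tool's x, y, z each as a share of 40 mm, from -1 to 1, then the turn, a rotation vector about the tool's x, y, z each as a share of 4 degrees, from -1 to 1. A call has 1 to 10 rows; each row shifts and turns the commanded pose from where the row before left it, along the tool's axes as they then stand; what a row does not reach is not made up. A row lasts 1/8 s, in which the tool goes at most 62.5 mm and 10.7 degrees, less where a joint would pass 70% of its speed; a pose out of reach is approached as far as the arm can. A call with a number of a shift or a turn outside -1 to 1 is refused whole. A call with a gripper value outside its range is refused whole. "jaw" is the closure, from 0 (fully open) to 1 (shut), set as the call begins (left out, the last holds). The fingers move at their own pace and stop on an object; "squeeze" is the grip in N (left out, the last holds). Time passes only in rows, so rows that do not move let the fingers close. It gives the time, the measured TCP pose, the force, the opening and the grip force at its end, in the units of the state.
- env.get_obs(): the state, without advancing time (a new reading comes with each control period).
- env.snapshot(name): name is "scene" or "top" or "wrist"; returns a dict with "color" (400x640x3 uint8, red, green, blue), "fx", "fy", "cx", "cy" (pixels), "dist" ([k1, k2, p1, p2, k3] as OpenCV has them; the pictures are not rectified), "view" (4x4, takes a point from world to camera coordinates). Camera axes: x right, y down, z forward; pixel columns grow to the right and rows downward; lengths in m; the calibration is good to about 2 mm. A picture is of the moment at which its call begins. There is no depth.
- env.close_job(): hands the job in; it is judged then, once.
The state is a dict: "t": time; "q": joint angles; "qvel": joint speeds; "effort": joint torques, N m; "eef_pos": TCP position; "orientation": TCP orientation; "ft_force": force on the tool from outside, world axes, zero at the start; "wrist_torque": the same for the moment, N m; "grip_width": finger opening in m; "grasp_force": force on a finger pad.
Only numpy, scipy, OpenCV 4.12 (cv2) and the standard library are available. Lean on these libraries where they do the work, as an engineer would, in place of code of your own. Each camera call takes 0.05 s, during which the arm holds its last target. There are 200 camera calls.

## Task

Wind the handwheel clockwise, past the yellow mark, until the pusher has slid the gypsum bar home and flush against the metal stop and holds it there for a moment with a light press of about 14 N (too little does not seat it, and the gypsum crumbles above 24 N); move the bar only with the wheel. Then wind back counterclockwise and leave the red knob lined up with the yellow mark, coming onto it only in that counterclockwise direction so that the slack of the drive is left taken up that way; if you run past it, wind clockwise well beyond it and come back again. Let go, with the bar still against the stop and the yellow mark, the sanding block and the brush left as they were.

Things in the scene. Friction and masses are not known exactly. Their poses are not given: they have to be found in the camera images.
- jig: Fixed plywood board 150 x 225 x 12 mm with an aluminium stop at its +y end and a grey drive housing with a black handwheel (114 mm across, rim top 78 mm, hub 84 mm above the table) near its -y end. Origin on the table; the board spans x -75..75, y -135..90 mm about it. +y is the pusher's way to the stop. The stop is clamped at a place that differs each time: its face at y = 42 to 48 mm.
- wheel_axis (a point): Point on the handwheel's vertical axis, 104 mm above the table, at (0, -85) mm in the jig. Fixed in the jig, axes as the jig's.
- knob (a point): Point on the red knob's axis, 104 mm above the table, 45 mm from the wheel axis. The knob is an upright cylinder 18 mm across, 82 to 124 mm above the table, that spins freely on its pin: it can be held with the fingers' yaw unchanged while they follow the 45 mm circle. From its start it goes clockwise 1.1 to 2.3 rad until the bar is pressed home, and is then 0.8 to 1.9 rad past the mark.
- mark (a point): Point on the same 45 mm circle, 104 mm above the table, in line with the yellow tab of the index (the tab stands just outside the wheel rim, 67 mm from the axis, its top 77 mm above the table). The knob is on the mark where the two points coincide. The index is stiff and is to stay as set.
- handwheel (a joint): Lost motion of the handwheel on its pinion, rad: -0.3 (slack taken up counterclockwise, pusher being withdrawn) to +0.3 (slack taken up clockwise, pusher being driven to the stop). Not the angle of the wheel itself.
- pusher: Aluminium pusher plate 74 mm wide with a dark rubber face, on a toothed rack. Its origin is at the jig's origin at the start and moves along the jig's y; the rubber face is 5 mm to -y of it, 15 to 42 mm above the table. It presses the bar home after 13 to 19 mm of travel, as the stop is set; once the bar is home the press rises by about 20 N per mm of travel.
- gypsum_bar: Loose white gypsum bar 34 x 110 x 30 mm on the board between pusher and stop, long side (its own y) along the jig's x, 3 to 15 mm short of the stop. Origin at the centre of its underside. Home, its long face lies flush on the stop, square to the jig.
- sanding_block: Loose brown sanding block 54 x 98 x 28 mm lying beside the jig; bystander. Origin at the centre of its underside.
- brush_flat: Loose flat brush 32 x 190 x 12 mm lying beside the jig; bystander. Origin at the centre of its underside.
- pinion (a joint): Angle of the drive's pinion, rad: 0 at the start, growing clockwise seen from above; each rad moves the pusher 12 mm to the stop (bar home at 1.08 to 1.58, as the stop is set). At the knob, the turning wheel takes about 0.2 N within its slack and about 2 N while it moves the pusher (0 to 2 felt at standstill); each newton of pusher force on the bar adds 0.27 N.
There are look-alikes about, which are no part of the job. Leave any black look-alike of the gypsum_bar alone.

How it is judged:
On the way:
1. the wheel is past the mark and the pusher holds the bar, square within 0.04 rad, home against the stop with more than 7 N (contact force between pusher and gypsum_bar above 7 N and y of gypsum_bar in the frame of jig above 0.0235 m and angle between the y axis of gypsum_bar and the x axis of jig, either way round below 0.04 rad and horizontal distance between knob and mark above 0.03 m), for 0.2 s.
At the end, for the whole second after the job is handed in: The knob stands within 5 mm of the mark with the slack taken up counterclockwise (lost motion below -0.2 rad), the bar rests where it was pressed home (its centre at least 23.5 mm along the jig's y, square within 0.04 rad), and pusher and bar are at rest (horizontal distance between knob and mark below 0.005 m and value of joint handwheel below -0.2 rad and y of gypsum_bar in the frame of jig above 0.0235 m and angle between the y axis of gypsum_bar and the x axis of jig, either way round below 0.04 rad and linear speed of pusher below 0.002 m/s and linear speed of gypsum_bar below 0.01 m/s); the robot touches nothing.
It fails at once if the pusher presses the bar with more than 24 N (contact force between pusher and gypsum_bar above 24 N).
It fails at once if the robot touches the bar (contact force between any of the arm, the fingers and gypsum_bar above 0.5 N).
It fails at once if the robot pushes the pusher itself (contact force between any of the arm, the fingers and pusher above 0.5 N).
It fails at once if the yellow mark is shifted by more than 3 mm (distance of mark from where it was at the start of the episode above 0.003 m).
It fails at once if the sanding block or the brush is moved by more than 20 mm (distance of any of sanding_block, brush_flat from where it was at the start of the episode above 0.02 m).
It also fails if it takes over 61 s, if anything falls off the work surface, if the arm or the gripper's body presses on something with over 40 N, if the wrist force passes 120 N, or if a joint passes its speed limit or range.

## Working session

There is one attempt and no reset: what is moved stays moved. The work goes in short steps, Python scripts to look and compute and a tool call to move; the robot and the scene stay as the last step left them, time stands still between calls to the robot, and variables do not carry over. Pictures are saved under pics/ and viewed, at most 10 in all, crops included, and the job is handed in when it is done.

Besides the shell and the picture viewer there is one more tool, called after "Emit:" as a command line: name --pt "numbers of a row" for each row, then --argument value for the rest. step_arm: Moves the arm, as the interface text tells. Its arguments: {"type":"object","properties":{"moves":{"type":"array","items":{"type":"array","items":{"type":"number"}}},"jaw":{"type":"number"},"squeeze":{"type":"number"}},"required":["moves"]}

```bash
mkdir -p pics
python3 - <<'E'
from bench import env
import cv2,numpy as np
o=env.get_obs();print({k:np.round(v,3).tolist() for k,v in o.items()},env.pinch_z)
for n in("scene","top"):
    s=env.snapshot(n);cv2.imwrite(f"pics/{n}0.png",s["color"][:,:,::-1]);np.savez(f"{n}0.npz",**s)
    print(n,s["fx"],s["fy"],s["cx"],s["cy"],s["dist"],np.round(s["view"],3).tolist())
E
```

```text
{'t': 0.0, 'q': [1.146, 0.343, 1.525, 0.0, 1.275, -0.146], 'qvel': [0.0, -0.0, -0.002, 0.001, -0.002, 0.0], 'effort': [-0.001, -43.367, -24.601, -0.0, 0.008, -0.0], 'eef_pos': [0.144, 0.504, 0.303], 'orientation': [-3.14, -0.0, 2.863], 'ft_force': [-0.236, -0.137, 0.057], 'wrist_torque': [-0.08, -0.002, -0.023], 'grasp_force': 0.0, 'grip_width': 0.085} 0.0539
scene 472.2032122036378 472.2032122036378 316.32156734373206 201.33247400841628 [-0.06368149  0.          0.          0.          0.        ] [[0.557, -0.83, -0.022, -0.298], [-0.558, -0.355, -0.75, 0.32], [0.615, 0.431, -0.661, 0.994], [0.0, 0.0, 0.0, 1.0]]
top 422.0328562353366 422.0328562353366 321.5914911146961 204.64777061168775 [-0.02047498  0.          0.          0.          0.        ] [[-0.009, -1.0, 0.001, -0.019], [-0.975, 0.009, -0.223, 0.494], [0.223, -0.003, -0.975, 1.102], [0.0, 0.0, 0.0, 1.0]]
```

View pics/scene0.png

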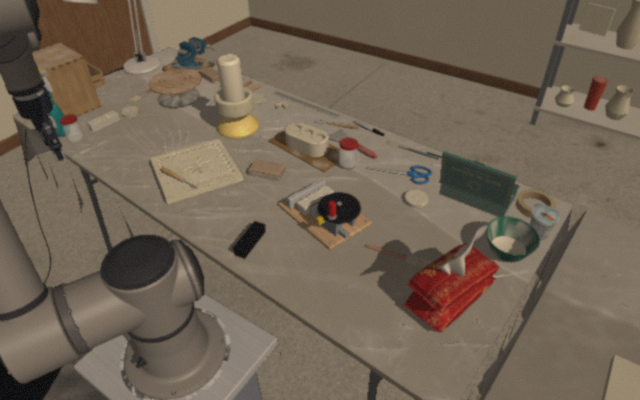

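View pics/top0.png

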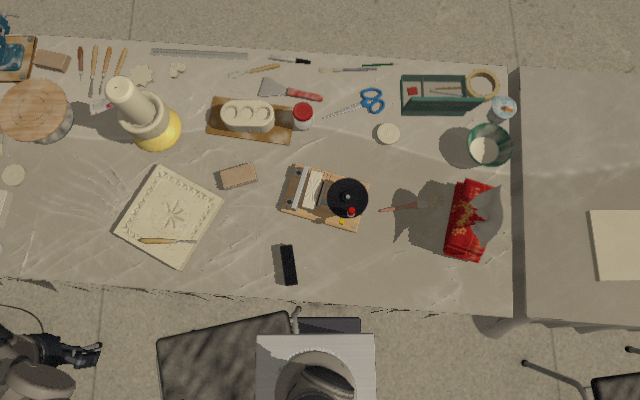

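The wheel is at about (347,197) in the top view, with the red knob at (350,212), the yellow tab at (341,222), the white bar near (312,187) and the stop at the left. In the scene view the knob is at (332,208) and the tab at (320,219). Next I'll measure these.

```bash
cat > h.py <<'E'
import cv2,numpy as np
from scipy.optimize import least_squares
def K(s): return np.array([[s["fx"],0,s["cx"]],[0,s["fy"],s["cy"]],[0,0,1.]])
def ray(s,p):
    u=cv2.undistortPoints(np.array([[p]],float),K(s),np.array(s["dist"]))[0,0]
    V=np.array(s["view"]);R,t=V[:3,:3],V[:3,3]
    return -R.T@t,R.T@np.array([u[0],u[1],1.])
def onz(s,p,z):
    o,d=ray(s,p);return o+d*(z-o[2])/d[2]
def tri(*sp):
    A=0;b=0
    for s,p in sp:
        o,d=ray(s,p);d=d/np.linalg.norm(d);P=np.eye(3)-np.outer(d,d);A=A+P;b=b+P@o
    return np.linalg.solve(A,b)
def proj(s,X):
    V=np.array(s["view"]);r=cv2.Rodrigues(V[:3,:3])[0]
    return cv2.projectPoints(np.array(X,float).reshape(-1,1,3),r,V[:3,3],K(s),np.array(s["dist"]))[0][:,0]
def mask(img,c):
    h=cv2.cvtColor(img,cv2.COLOR_RGB2HSV)
    if c=="red": return (cv2.inRange(h,(0,150,70),(8,255,255))|cv2.inRange(h,(172,150,70),(180,255,255)))
    if c=="yellow": return cv2.inRange(h,(22,140,90),(36,255,255))
    if c=="black": return cv2.inRange(h,(0,0,0),(180,255,45))
def blobs(m,box,amin=5):
    x0,y0,x1,y1=box;n,l,st,ce=cv2.connectedComponentsWithStats(m[y0:y1,x0:x1])
    return [(st[i,:4]+[x0,y0,0,0],int(st[i,4]),ce[i]+[x0,y0]) for i in range(1,n) if st[i,4]>=amin]
E
python3 - <<'E'
from h import *
S={n:dict(np.load(n+"0.npz")) for n in("scene","top")}
box={"scene":(270,170,380,250),"top":(275,160,380,240)}
ims=[]
for n,s in S.items():
    b=box[n]
    for c in("red","yellow","black"):
        for q in blobs(mask(s["color"],c),b): print(n,c,q[0].tolist(),q[1],q[2].round(1))
    ims.append(cv2.resize(s["color"][b[1]:b[3],b[0]:b[2]],(780//1,290*1) if 0 else None,fx=3.7 if 0 else 3.6,fy=3.6,interpolation=cv2.INTER_CUBIC))
h=max(i.shape[0] for i in ims);ims=[cv2.copyMakeBorder(i,0,h-i.shape[0],0,0,cv2.BORDER_CONSTANT) for i in ims]
cv2.imwrite("pics/crop0.png",np.hstack(ims)[:,:,::-1])
E
```

```text
scene red [329, 200, 8, 17] 112 [332.2 208.2]
scene yellow [317, 216, 7, 9] 45 [319.8 219.9]
scene black [318, 193, 42, 31] 790 [339.9 207.5]
top red [348, 207, 7, 9] 48 [351.  210.6]
top yellow [340, 218, 4, 7] 23 [341.5 221.1]
top black [297, 171, 3, 3] 6 [298.2 172.2]
top black [327, 179, 41, 39] 1163 [346.7 197. ]
top black [316, 182, 8, 24] 25 [319.3 193.9]
top black [288, 201, 3, 3] 7 [289.  201.7]
```

View pics/crop0.png

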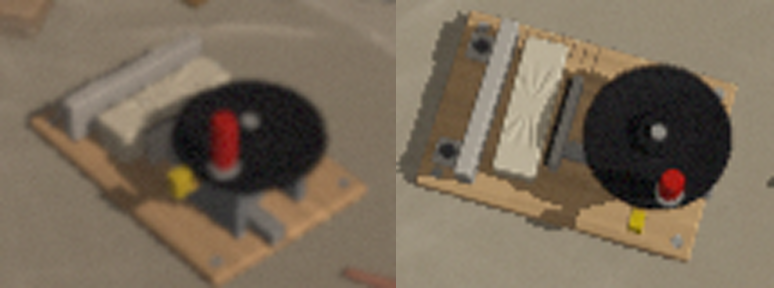

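Run:
```python
from h import *
S={n:dict(np.load(n+"0.npz")) for n in("scene","top")}
t,s=S["top"],S["scene"]
hub=onz(t,(348.05,196.4),.084);hs=onz(s,(270+250/3.6,170+120/3.6),.084);print("hub",hub,hs,tri((t,(348.05,196.4)),(s,(339.4,203.3))))
print("disk",onz(t,(347.3,198.2),.078))
k=tri((t,(351,210.6)),(s,(332.2,208.2)));print("knob",k, onz(t,(351,210.6),.104),onz(s,(332.2,208.2),.104))
m=tri((t,(341.5,221.1)),(s,(319.8,219.9)));print("tab",m,onz(t,(341.5,221.1),.077))
c=[onz(t,(275+(x-396)/3.6,160+y/3.6),.012) for x,y in((418,184),(690,260),(735,87))];print("corners",c)
d=c[0]-c[1];print("jig y dir",np.arctan2(d[1],d[0]),np.linalg.norm(d),np.linalg.norm(c[2]-c[1]))
for n,p in(("knob",k),("tab",m)):
    e=p-hub;print(n,np.hypot(*e[:2]),np.arctan2(e[1],e[0]))
from bench import env
w=env.snapshot("wrist");V=w["view"];o=env.get_obs()
from scipy.spatial.transform import Rotation as R
T=np.eye(4);T[:3,:3]=R.from_euler("xyz",o["orientation"]).as_matrix();T[:3,3]=o["eef_pos"]
print("wrist cam in tool",np.round(np.linalg.inv(V@T),3).tolist(),"TinC",np.round(V@T,3).tolist(),w["fx"])
```

```text
hub [ 0.50956037 -0.09443678  0.084     ] [ 0.50902    -0.09140588  0.084     ] [ 0.5080741  -0.09332024  0.08621378]
disk [ 0.50606553 -0.09270203  0.078     ]
knob [ 0.46506934 -0.09886661  0.104895  ] [ 0.46622777 -0.09993457  0.104     ] [ 0.46474289 -0.09751288  0.104     ]
tab [ 0.44398045 -0.07527615  0.06972821] [ 0.44356925 -0.07587871  0.077     ]
corners [array([0.4860981, 0.0917745, 0.012    ]), array([ 0.42361969, -0.12112164,  0.012     ]), array([ 0.56325615, -0.16100216,  0.012     ])]
jig y dir 1.2853420460840093 0.2218745561861835 0.14521981869145204
knob 0.044711010395569406 -3.042352987108319
tab 0.0683217024362338 2.8573326573286106
wrist cam in tool [[-0.0, -0.952, -0.305, 0.078], [1.0, 0.0, -0.001, 0.001], [0.001, -0.305, 0.952, -0.069], [0.0, 0.0, 0.0, 1.0]] TinC [[-0.0, 1.0, 0.001, -0.001], [-0.952, 0.0, -0.305, 0.053], [-0.305, -0.001, 0.952, 0.09], [0.0, 0.0, 0.0, 1.0]] 356.87831220337256
```

The view gives:

| Item | Value |
|---|---|
| Wheel axis | about (0.508, -0.094) |
| Knob | about (0.465, -0.099), z 0.105 |
| Tab | about (0.444, -0.076), bearing 2.86 |
| Knob bearing | 3.24 |

Next I move over the knob and turn the yaw to pi.

Emit:
step_arm --pt "-1 0 0 0 0 -1" --pt "-1 0 0 0 0 -1" --pt "-1 0 0 0 0 -1" --pt "-1 0 0 0 0 -1" --pt "-0.3 -1 0 0 0 0" --pt "-0.3 -1 0 0 0 0" --pt "-0.3 -1 0 0 0 0" --pt "-0.3 -1 0 0 0 0" --pt "-0.3 -1 0 0 0 0" --pt "-0.3 -1 0 0 0 0" --jaw 0

```text
t: 1.4
eef_pos: [0.3738, 0.2358, 0.3038]
orientation: [-3.142, -0.0, -3.141]
ft_force: [1.4, 0.5, 0.2]
grip_width: 0.0859
grasp_force: 0.0
```

Emit:
step_arm --pt "-0.3 -1 0 0 0 0" --pt "-0.3 -1 0 0 0 0" --pt "-0.3 -1 0 0 0 0" --pt "-0.3 -1 0 0 0 0" --pt "-0.2 -1 0 0 0 0" --pt "-0.2 -1 0 0 0 0" --pt "0 -1 0 0 0 0" --pt "0 -1 0 0 0 0" --pt "0 0 0 0 0 0"

```text
t: 2.52
eef_pos: [0.4377, -0.0848, 0.3036]
orientation: [-3.142, -0.0, 3.138]
ft_force: [0.0, 0.2, -0.2]
grip_width: 0.0853
grasp_force: 0.0
```

Run:
```python
from h import *
from bench import env
s=env.snapshot("wrist");np.savez("w1.npz",**s);cv2.imwrite("pics/w1.png",s["color"][:,:,::-1])
for c in("red","yellow","black"):
    for q in blobs(mask(s["color"],c),(0,0,640,400),60): print(c,q[0].tolist(),q[1],q[2].round(1))
print(proj(s,[[.508,-.0935,.084],[.465,-.099,.124],[.444,-.0755,.077]]))
```

```text
red [0, 68, 34, 15] 170 [17.4 75. ]
red [295, 197, 24, 36] 602 [305.9 215.5]
yellow [328, 168, 15, 21] 208 [334.7 179.3]
black [466, 0, 50, 111] 5237 [491.   52.8]
black [257, 187, 121, 113] 9647 [317.7 245.9]
black [378, 215, 25, 65] 218 [390.7 248.6]
black [0, 256, 640, 144] 38417 [317.1 358.3]
[[313.52838729 249.70056519]
 [304.13615944 222.77031802]
 [333.74241016 178.90497896]]
```

View pics/w1.png

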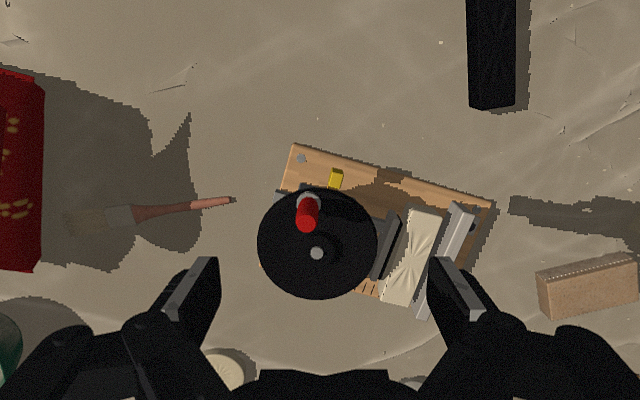

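The wrist view shows the hub dot at about (317.5,253.5), the red knob at (306,215), the tab at (335,179), and the bar and stop to the right.

Run:
```python
from h import *
t,s,w=[dict(np.load(n)) for n in("top0.npz","scene0.npz","w1.npz")]
g=cv2.cvtColor(w["color"],cv2.COLOR_RGB2HSV)
m=cv2.inRange(w["color"][240:268,300:335],(90,90,90),(255,255,255));b=blobs(m,(0,0,35,28));print([(q[1],(q[2]+[300,240]).round(1)) for q in b])
hp=max(b,key=lambda q:q[1])[2]+[300,240]
H=tri((w,hp),(t,(348.05,196.4)),(s,(339.4,203.3)));Hw=onz(w,hp,.084);print("hub",H,Hw)
Kn=tri((w,(305.9,215.5)),(t,(351,210.6)),(s,(332.2,208.2)));print("knob",Kn,onz(w,(305.9,215.5),.104))
T=tri((w,(334.7,179.3)),(t,(341.5,221.1)),(s,(319.8,219.9)));print("tab",T,onz(w,(334.7,179.3),.072),onz(t,(341.5,221.1),.072),onz(s,(319.8,219.9),.072))
for n,p in(("knob",Kn),("tab",T)):
  for h in(H,Hw):
    e=p-h;print(n,np.hypot(*e[:2]),np.arctan2(e[1],e[0])%6.283)
# tab top face pixels via brightness
ym=mask(w["color"],"yellow");ys,xs=np.nonzero(ym[160:200,320:350]);v=g[160:200,320:350,2][ys,xs]
print([(r+160,int(v[ys==r].mean()),xs[ys==r].min()+320,xs[ys==r].max()+320) for r in np.unique(ys)])
```

```text
[(111, array([316.3, 252.8]))]
hub [ 0.50911799 -0.09236598  0.08554503] [ 0.51110304 -0.09102661  0.084     ]
knob [ 0.46572779 -0.09870548  0.10474294] [ 0.46706143 -0.09865274  0.104     ]
tab [ 0.44515719 -0.07482077  0.0690059 ] [ 0.44577897 -0.07451564  0.072     ] [ 0.44450648 -0.07612973  0.072     ] [ 0.44091656 -0.07579993  0.072     ]
knob 0.04385087158204321 3.286485453604121
knob 0.04602042122597542 3.309049430363401
tab 0.06632357935687261 2.8738663311246695
tab 0.06790791042944291 2.9006230502457386
[(np.int64(168), 118, np.int64(332), np.int64(332)), (np.int64(169), 143, np.int64(331), np.int64(332)), (np.int64(170), 146, np.int64(331), np.int64(332)), (np.int64(171), 147, np.int64(331), np.int64(332)), (np.int64(172), 153, np.int64(330), np.int64(335)), (np.int64(173), 165, np.int64(330), np.int64(339)), (np.int64(174), 177, np.int64(330), np.int64(342)), (np.int64(175), 180, np.int64(329), np.int64(342)), (np.int64(176), 178, np.int64(329), np.int64(342)), (np.int64(177), 176, np.int64(329), np.int64(342)), (np.int64(178), 174, np.int64(329), np.int64(342)), (np.int64(179), 174, np.int64(328), np.int64(342)), (np.int64(180), 176, np.int64(328), np.int64(341)), (np.int64(181), 176, np.int64(328), np.int64(341)), (np.int64(182), 181, np.int64(328), np.int64(340)), (np.int64(183), 181, np.int64(328), np.int64(340)), (np.int64(184), 177, np.int64(329), np.int64(340)), (np.int64(185), 178, np.int64(328), np.int64(340)), (np.int64(186), 173, np.int64(329), np.int64(339)), (np.int64(187), 159, np.int64(331), np.int64(339)), (np.int64(188), 136, np.int64(335), np.int64(338))]
```

Emit:
step_arm --pt "-0.7 -0.35 0 0 0 0" --pt "0 0 0.9 0 0 0" --pt "0 0 0.9 0 0 0" --pt "0 0 0.9 0 0 0" --pt "0 0 0.8 0 0 0" --pt "0 0 0 0 0 0" --pt "0 0 0 0 0 0"

```text
t: 3.45
eef_pos: [0.4664, -0.0963, 0.1649]
orientation: [-3.141, 0.001, -3.14]
ft_force: [-0.1, -0.4, 0.8]
grip_width: 0.0856
grasp_force: 0.0
```

Emit:
step_arm --pt "0 0 0 0 0 0" --pt "0 0 0 0 0 0" --pt "0 0 0 0 0 0" --pt "0 0 0 0 0 0" --pt "0 0 0 0 0 0" --pt "0 0 0 0 0 0" --jaw 1 --squeeze 40

```text
t: 4.2
eef_pos: [0.4659, -0.0969, 0.1642]
orientation: [-3.141, 0.0, -3.141]
ft_force: [-1.2, -1.6, 5.9]
grip_width: 0.0167
grasp_force: 39.0
```

Run:
```python
import numpy as np
th=np.arange(3.24,.8,-.1);x=.045*np.cos(th);y=.045*np.sin(th)
for i in range(len(th)-1):print(round(th[i+1],2),[round(-(x[i+1]-x[i])/.04,3),round((y[i+1]-y[i])/.04,3)],np.round([.5095+x[i+1],-.0925+y[i+1]],4))
```

```text
3.14 [np.float64(0.005), np.float64(0.112)] [ 0.4645 -0.0924]
3.04 [np.float64(-0.006), np.float64(0.112)] [ 0.4647 -0.0879]
2.94 [np.float64(-0.017), np.float64(0.111)] [ 0.4654 -0.0835]
2.84 [np.float64(-0.028), np.float64(0.109)] [ 0.4665 -0.0791]
2.74 [np.float64(-0.039), np.float64(0.106)] [ 0.4681 -0.0749]
2.64 [np.float64(-0.049), np.float64(0.101)] [ 0.47   -0.0709]
2.54 [np.float64(-0.059), np.float64(0.096)] [ 0.4724 -0.067 ]
2.44 [np.float64(-0.068), np.float64(0.089)] [ 0.4751 -0.0635]
2.34 [np.float64(-0.077), np.float64(0.082)] [ 0.4782 -0.0602]
2.24 [np.float64(-0.085), np.float64(0.074)] [ 0.4816 -0.0572]
2.14 [np.float64(-0.092), np.float64(0.065)] [ 0.4852 -0.0546]
2.04 [np.float64(-0.098), np.float64(0.056)] [ 0.4892 -0.0524]
1.94 [np.float64(-0.103), np.float64(0.046)] [ 0.4933 -0.0505]
1.84 [np.float64(-0.107), np.float64(0.035)] [ 0.4975 -0.0491]
1.74 [np.float64(-0.11), np.float64(0.024)] [ 0.5019 -0.0481]
1.64 [np.float64(-0.112), np.float64(0.013)] [ 0.5064 -0.0476]
1.54 [np.float64(-0.112), np.float64(0.002)] [ 0.5109 -0.0475]
1.44 [np.float64(-0.112), np.float64(-0.009)] [ 0.5154 -0.0479]
1.34 [np.float64(-0.111), np.float64(-0.02)] [ 0.5198 -0.0487]
1.24 [np.float64(-0.108), np.float64(-0.031)] [ 0.5241 -0.0499]
1.14 [np.float64(-0.104), np.float64(-0.042)] [ 0.5283 -0.0516]
1.04 [np.float64(-0.1), np.float64(-0.052)] [ 0.5323 -0.0537]
0.94 [np.float64(-0.094), np.float64(-0.062)] [ 0.536  -0.0562]
0.84 [np.float64(-0.087), np.float64(-0.071)] [ 0.5395 -0.059 ]
```

Emit:
step_arm --pt "0.005 0.112 0 0 0 0" --pt "-0.006 0.112 0 0 0 0" --pt "-0.017 0.111 0 0 0 0" --pt "-0.028 0.109 0 0 0 0" --pt "-0.039 0.106 0 0 0 0"

```text
t: 4.82
eef_pos: [0.4688, -0.0748, 0.1642]
orientation: [-3.141, -0.001, -3.141]
ft_force: [-3.7, -0.7, 7.5]
grip_width: 0.017
grasp_force: 39.2
```

Emit:
step_arm --pt "-0.049 0.101 0 0 0 0" --pt "-0.059 0.096 0 0 0 0" --pt "-0.068 0.089 0 0 0 0"

```text
t: 5.2
eef_pos: [0.4757, -0.0632, 0.1642]
orientation: [3.141, -0.001, -3.141]
ft_force: [-4.0, -0.4, 7.9]
grip_width: 0.0167
grasp_force: 39.3
```

Emit:
step_arm --pt "-0.077 0.082 0 0 0 0" --pt "-0.085 0.074 0 0 0 0" --pt "-0.092 0.065 0 0 0 0"

```text
t: 5.58
eef_pos: [0.4858, -0.054, 0.1642]
orientation: [3.141, -0.002, -3.141]
ft_force: [-4.1, 1.4, 8.3]
grip_width: 0.0171
grasp_force: 39.3
```

Emit:
step_arm --pt "-0.049 0.028 0 0 0 0"

```text
t: 5.7
eef_pos: [0.4878, -0.0528, 0.1642]
orientation: [3.141, -0.002, -3.141]
ft_force: [-4.3, 2.2, 10.1]
grip_width: 0.0166
grasp_force: 39.4
```

Emit:
step_arm --pt "-0.049 0.028 0 0 0 0"

```text
t: 5.82
eef_pos: [0.4897, -0.0517, 0.1642]
orientation: [3.141, -0.002, -3.141]
ft_force: [-4.7, 2.1, 8.1]
grip_width: 0.0167
grasp_force: 39.4
```

Run:
```python
from h import *
from bench import env
s=env.snapshot("wrist");np.savez("w2.npz",**s)
t=env.snapshot("top");np.savez("t2.npz",**t)
s2=env.snapshot("scene");np.savez("s2.npz",**s2)
a=s["color"];b=cv2.resize(t["color"][155:240,275:380],None,fx=3.8,fy=3.8,interpolation=cv2.INTER_CUBIC)
a=a[:,240:640]
c=np.zeros((400,800,3),np.uint8);c[:,:400]=a;c[:b.shape[0],400:400+b.shape[1]]=b[:,:400]
cv2.imwrite("pics/w2.png",c[:,:,::-1])
```

```text
(no output)
```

View pics/w2.png

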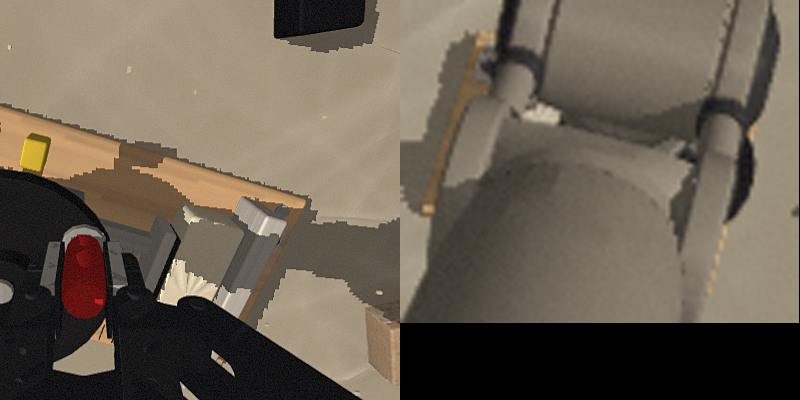

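The wrist view (offset 240 px) shows the bar at about (205,260) between the pusher at (165,245) and the stop at (250,260). I need a zoom to judge the gap left.

Run:
```python
from h import *
s=dict(np.load("w2.npz"))
a=s["color"][185:320,370:555];cv2.imwrite("pics/w2z.png",cv2.resize(cv2.convertScaleAbs(a,alpha=1.4),None,fx=4.2,fy=4.2,interpolation=cv2.INTER_CUBIC)[:,:,::-1])
```

```text
(no output)
```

View pics/w2z.png

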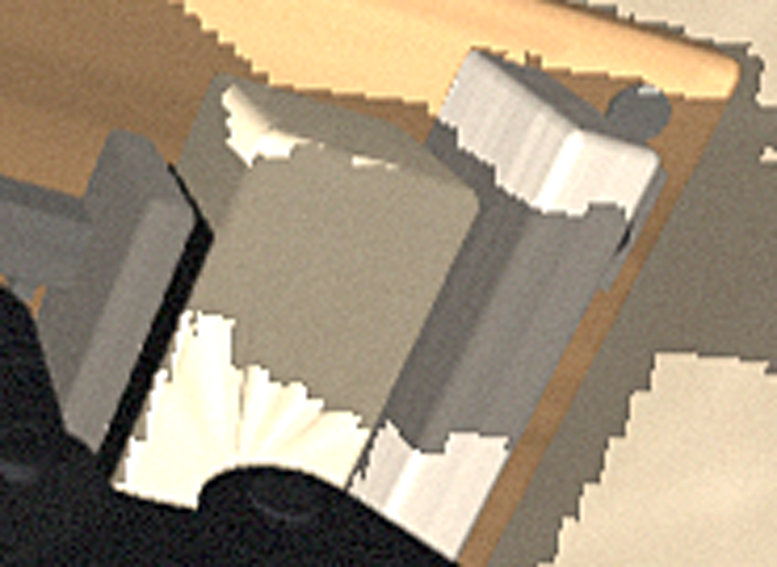

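Run:
```python
from h import *
s=dict(np.load("w2.npz"))
A=np.array([.5095,-.0925])
px=lambda x,y:(370+x/4.2,185+y/4.2)
# jig dir from bar and pusher/stop edges
def P(x,y,z):return onz(s,px(x,y),z)[:2]
e=P(345,490,.042)-P(480,195,.042);yaw=np.arctan2(e[1],e[0]);print("bar edge yaw",yaw)
f=P(420,440,.042)-P(578,133,.042);print("stop edge yaw",np.arctan2(f[1],f[0]))
for yw in(-.285,yaw):
  X=np.array([np.cos(yw),np.sin(yw)]);Y=np.array([-X[1],X[0]]);O=A+.085*Y
  for n,q,z in(("bar TR",(480,195),.042),("bar R far",(345,490),.042),("bar TL",(245,158),.042),("barBL",(217,78),.012),("stopbot",(475,48),.012),("stopbot2",(430,122),.012),("rubber",(208,235),.042),("stoptop32",(578,133),.032),("stoptop42",(578,133),.042)):
    d=P(*q,z)-O;print(n,np.round([d@X*1e3,d@Y*1e3],1))
```

```text
bar edge yaw -0.27613834864435366
stop edge yaw -0.3117246970382541
bar TR [-49.   41.9]
bar R far [ 0.8 42.4]
bar TL [-45.    8.5]
barBL [-47.  12.]
stopbot [-63.   48.8]
stopbot2 [-49.6  47.1]
rubber [-32.6   7.8]
stoptop32 [-59.   57.5]
stoptop42 [-61.3  51. ]
bar TR [-47.8  42.4]
bar R far [ 1.9 42.4]
bar TL [-44.1   8.9]
barBL [-46.2  12.4]
stopbot [-61.8  49.4]
stopbot2 [-48.4  47.5]
rubber [-31.7   8.1]
stoptop32 [-57.8  58. ]
stoptop42 [-60.1  51.6]
```

The pusher rubber is at jig y of about 8 mm, the bar front at 42 and the stop face at about 47. That leaves about 5 mm, or 0.4 rad. I'll advance 0.2 rad, then go in fine steps.

Emit:
step_arm --pt "-0.041 0.045 0 0 0 0" --pt "-0.051 0.023 0 0 0 0"

```text
t: 6.22
eef_pos: [0.4939, -0.0495, 0.1642]
orientation: [-3.142, -0.0, -3.141]
ft_force: [-1.5, -0.6, 6.2]
grip_width: 0.017
grasp_force: 39.2
```

Emit:
step_arm --pt "-0.053 0.019 0 0 0 0"

```text
t: 6.35
eef_pos: [0.496, -0.0488, 0.1642]
orientation: [3.142, -0.0, -3.141]
ft_force: [-3.0, 0.6, 6.3]
grip_width: 0.0166
grasp_force: 39.2
```

Emit:
step_arm --pt "-0.053 0.017 0 0 0 0"

```text
t: 6.48
eef_pos: [0.4981, -0.0481, 0.1642]
orientation: [3.142, -0.0, -3.141]
ft_force: [-2.5, -0.3, 7.1]
grip_width: 0.0168
grasp_force: 39.2
```

Emit:
step_arm --pt "-0.055 0.014 0 0 0 0"

```text
t: 6.6
eef_pos: [0.5003, -0.0475, 0.1642]
orientation: [3.141, -0.0, -3.141]
ft_force: [-2.4, 1.4, 6.0]
grip_width: 0.0167
grasp_force: 39.2
```

Emit:
step_arm --pt "-0.033 0.007 0 0 0 0"

```text
t: 6.72
eef_pos: [0.5015, -0.0472, 0.1642]
orientation: [3.141, -0.001, -3.141]
ft_force: [-2.9, -0.6, 6.9]
grip_width: 0.0166
grasp_force: 39.2
```

Emit:
step_arm --pt "-0.022 0.004 0 0 0 0"

```text
t: 6.85
eef_pos: [0.5022, -0.0471, 0.1642]
orientation: [3.142, -0.001, -3.141]
ft_force: [-3.4, 0.3, 8.1]
grip_width: 0.0165
grasp_force: 39.3
```

Emit:
step_arm --pt "-0.033 0.005 0 0 0 0"

```text
t: 6.98
eef_pos: [0.5033, -0.0469, 0.1641]
orientation: [3.142, -0.002, -3.141]
ft_force: [-5.3, -0.8, 7.7]
grip_width: 0.0166
grasp_force: 39.4
```

Emit:
step_arm --pt "-0.022 0.003 0 0 0 0"

```text
t: 7.1
eef_pos: [0.5039, -0.0468, 0.1641]
orientation: [3.141, -0.002, -3.141]
ft_force: [-5.4, -0.9, 9.5]
grip_width: 0.0169
grasp_force: 39.4
```

Contact shows: resistance has gone from about 2.6 to 5.4 N, so the press is about 10 N. One small further step, then hold.

Emit:
step_arm --pt "-0.01 0.001 0 0 0 0"

```text
t: 7.22
eef_pos: [0.5042, -0.0467, 0.1641]
orientation: [3.141, -0.003, -3.141]
ft_force: [-6.0, -0.2, 9.4]
grip_width: 0.0167
grasp_force: 39.5
```

Emit:
step_arm --pt "0 0 0 0 0 0"

```text
t: 7.35
eef_pos: [0.5042, -0.0467, 0.1641]
orientation: [3.141, -0.003, -3.141]
ft_force: [-5.6, -0.8, 8.8]
grip_width: 0.0169
grasp_force: 39.5
```

Emit:
step_arm --pt "-0.01 0.001 0 0 0 0" --pt "0 0 0 0 0 0" --pt "0 0 0 0 0 0" --pt "0 0 0 0 0 0"

```text
t: 7.85
eef_pos: [0.5045, -0.0467, 0.1641]
orientation: [3.141, -0.003, -3.141]
ft_force: [-5.6, -0.3, 9.5]
grip_width: 0.017
grasp_force: 39.5
```

Run:
```python
from h import *
from bench import env
s=env.snapshot("wrist");np.savez("w3.npz",**s)
a=s["color"][150:310,360:540];cv2.imwrite("pics/w3z.png",cv2.resize(cv2.convertScaleAbs(a,alpha=1.4),None,fx=3.7,fy=3.7,interpolation=cv2.INTER_CUBIC)[:,:,::-1])
```

```text
(no output)
```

View pics/w3z.png

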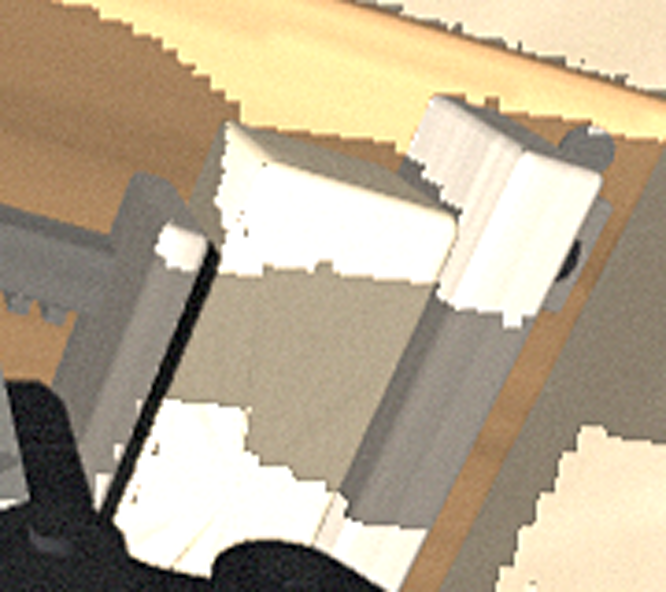

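Run:
```python
from h import *
s=dict(np.load("w3.npz"))
A=np.array([.5095,-.0925]);yw=-.285
X=np.array([np.cos(yw),np.sin(yw)]);Y=np.array([-X[1],X[0]]);O=A+.085*Y
px=lambda x,y:(360+x/3.7,150+y/3.7)
for n,q,z in(("bar TR",(456,222),.042),("bar R far",(318,540),.042),("barBL",(230,122),.012),("stopbot",(430,97),.012),("rubber",(213,255),.042),("stoptop",(525,153),.042),("stoptop",(525,153),.05),("stoptop far",(350,505),.042)):
    d=onz(s,px(*q),z)[:2]-O;print(n,np.round([d@X*1e3,d@Y*1e3],1))
# predicted pixels of bar bottom-right and stop face lines when home at y=47
for p in((-55,47,12),(-62,47,12),(-62,47,42),(-55,47,42),(20,47,42),(-55,13,12)):
    w=np.r_[O+X*p[0]/1e3+Y*p[1]/1e3,p[2]/1e3];print(p,((proj(s,w)[0]-[360,150])*3.7).round())
```

```text
bar TR [-48.5  44.6]
bar R far [10.6 45.8]
barBL [-47.8  15.9]
stopbot [-61.8  47.6]
rubber [-32.7  10.4]
stoptop [-61.8  50.1]
stoptop [-63.1  45.3]
stoptop far [ 2.8 48.4]
(-55, 47, 12) [411. 132.]
(-62, 47, 12) [427.  95.]
(-62, 47, 42) [507. 147.]
(-55, 47, 42) [488. 188.]
(20, 47, 42) [303. 588.]
(-55, 13, 12) [229.  79.]
```

The resistance rise (about 2.5 to 5.7 N) can only come from the stop. By it the press is about 10–12 N, so I'll add a slight amount and hold.

Emit:
step_arm --pt "-0.012 0.001 0 0 0 0"

```text
t: 8.02
eef_pos: [0.5049, -0.0466, 0.1641]
orientation: [3.141, -0.003, -3.141]
ft_force: [-6.7, -0.8, 9.8]
grip_width: 0.0164
grasp_force: 39.5
```

Emit:
step_arm --pt "0 0 0 0 0 0" --pt "0 0 0 0 0 0"

```text
t: 8.28
eef_pos: [0.5049, -0.0466, 0.1641]
orientation: [3.141, -0.003, -3.141]
ft_force: [-6.0, -0.9, 10.0]
grip_width: 0.0169
grasp_force: 39.5
```

Held for over a second. Now I wind back counterclockwise to short of the mark.

Emit:
step_arm --pt "0.04 -0.006 0 0 0 0" --pt "0.038 -0.007 0 0 0 0" --pt "0.11 -0.024 0 0 0 0" --pt "0.107 -0.035 0 0 0 0" --pt "0.103 -0.046 0 0 0 0" --pt "0.098 -0.056 0 0 0 0" --pt "0 0 0 0 0 0"

```text
t: 9.15
eef_pos: [0.4862, -0.0536, 0.1642]
orientation: [3.141, 0.0, -3.141]
ft_force: [-1.0, 1.7, 4.8]
grip_width: 0.0168
grasp_force: 39.2
```

Emit:
step_arm --pt "0.092 -0.065 0 0 0 0" --pt "0.085 -0.074 0 0 0 0" --pt "0.077 -0.082 0 0 0 0" --pt "0.068 -0.089 0 0 0 0" --pt "0.059 -0.096 0 0 0 0"

```text
t: 9.78
eef_pos: [0.4712, -0.0696, 0.1642]
orientation: [3.141, 0.001, -3.141]
ft_force: [-0.1, 2.7, 6.2]
grip_width: 0.0165
grasp_force: 39.1
```

Run:
```python
from h import *
from bench import env
s=env.snapshot("wrist");np.savez("w4.npz",**s)
for c in("red","yellow"):
    for q in blobs(mask(s["color"],c),(0,0,640,400),60): print(c,q[0].tolist(),q[1],q[2].round(1))
a=s["color"][80:320,160:480];cv2.imwrite("pics/w4.png",cv2.resize(cv2.convertScaleAbs(a,alpha=1.4),None,fx=2.4,fy=2.4,interpolation=cv2.INTER_CUBIC)[:,:,::-1])
print(env.get_obs()["eef_pos"])
```

```text
red [302, 235, 44, 84] 2946 [323.6 278.6]
yellow [300, 170, 28, 39] 674 [312.6 192.1]
[ 0.47101108 -0.06997459  0.16423274]
```

View pics/w4.png

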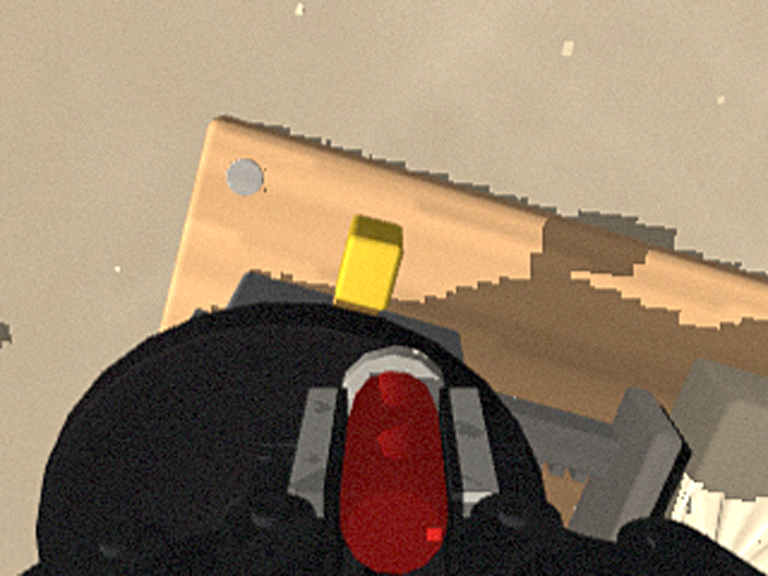

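The view shows the yellow tab's top centred near crop (367,275), the knob in the jaws near (393,470), and the wheel rim on the left. I'll fit the axis from the rim arc and get the bearings.

Run:
```python
from h import *
s=dict(np.load("w4.npz"));s1=dict(np.load("w1.npz"))
px=lambda x,y:(160+x/2.4,80+y/2.4)
pts=np.array([onz(s,px(*q),.078)[:2] for q in((37,520),(48,455),(75,407),(120,364),(180,328),(240,308),(300,303),(480,380),(530,450))])
r=least_squares(lambda c:np.hypot(*(pts-c[:2]).T)-c[2],(.51,-.092,.057));r2=least_squares(lambda c:np.hypot(*(pts-c).T)-.057,(.51,-.092))
print("rim fit",r.x.round(4),r2.x.round(4),(r2.fun*1e3).round(1))
# rim in w1
m=mask(s1["color"],"black");
T=onz(s,px(367,275),.077)[:2];print("tab",T)
a,b=onz(s,px(377,242),.077)[:2],onz(s,px(355,308),.077)[:2];print("tab axis bearing",np.arctan2(*(a-b)[::-1])%6.283)
kb=tri((s,px(393,375)),(dict(np.load("w4.npz")),px(393,375))) if 0 else None
print("knob top far",onz(s,px(393,572),.124),"knob base",onz(s,px(393,375),.084))
for c in(r2.x,(.5095,-.0925)):
    e=T-c;th=np.arctan2(e[1],e[0]);print("tab r",np.hypot(*e),th,"mark",c+.045*np.array([np.cos(th),np.sin(th)]))
```

```text
rim fit [ 0.5058 -0.0897  0.0543] [ 0.5092 -0.0891] [-1.4 -0.6 -0.3 -0.4  0.2  1.   1.3 -0.7 -2. ]
tab [ 0.44558086 -0.07387486]
tab axis bearing 2.826885071971916
knob top far [ 0.47749844 -0.06890219  0.124     ] knob base [ 0.46342307 -0.0688619   0.084     ]
tab r 0.06544998669561 2.906264035542583 mark [ 0.4654672  -0.07864303]
tab r 0.06657741077436498 2.8580572765669583 mark [ 0.46629674 -0.07991118]
```

Emit:
step_arm --pt "0.05 -0.08 0 0 0 0" --pt "0.04 -0.08 0 0 0 0" --pt "0.03 -0.075 0 0 0 0" --pt "0 0 0 0 0 0" --pt "0 0 0 0 0 0"

```text
t: 10.45
eef_pos: [0.4668, -0.0798, 0.1642]
orientation: [-3.141, 0.002, -3.141]
ft_force: [1.8, -0.4, 4.7]
grip_width: 0.0166
grasp_force: 39.1
```

Run:
```python
from h import *
from bench import env
s=env.snapshot("wrist");np.savez("w5.npz",**s)
for c in("red","yellow"):
    for q in blobs(mask(s["color"],c),(0,0,640,400),60): print(c,q[0].tolist(),q[1],q[2].round(1))
    m=mask(s["color"],c)
# knob y from red columns near several rows
m=mask(s["color"],"red")
for r in range(240,320,15):
    x=np.nonzero(m[r,280:380])[0]
    if len(x):print(r,x.min()+280,x.max()+280)
y=[q for q in blobs(mask(s["color"],"yellow"),(0,0,640,400),60)][0][2]
print("tab",onz(s,y,.075),env.get_obs()["eef_pos"])
```

```text
red [302, 235, 44, 85] 2758 [323.3 280.4]
yellow [321, 178, 29, 40] 710 [333.9 200.2]
240 313 332
255 305 341
270 304 343
285 302 345
300 302 345
315 312 336
tab [ 0.44472774 -0.07437653  0.075     ] [ 0.46679742 -0.07977376  0.16416944]
```

Emit:
step_arm --pt "0 0 0 0 0 0" --pt "0 0 0 0 0 0" --pt "0 0 0 0 0 0" --pt "0 0 0 0 0 0" --pt "0 0 0 0 0 0" --jaw 0

```text
t: 11.12
eef_pos: [0.4662, -0.0793, 0.1638]
orientation: [3.141, -0.0, -3.141]
ft_force: [0.0, 0.2, 0.2]
grip_width: 0.0855
grasp_force: 0.0
```

Emit:
step_arm --pt "0 0 -0.4 0 0 0" --pt "0 0 -0.8 0 0 0" --pt "0 0 -0.9 0 0 0" --pt "0 0 -0.9 0 0 0" --pt "0.6 0 -0.5 0 0 0" --pt "0 0 0 0 0 0" --pt "0 0 0 0 0 0"

```text
t: 12.0
eef_pos: [0.4424, -0.0793, 0.3033]
orientation: [3.141, -0.0, -3.141]
ft_force: [-0.8, -0.5, -0.2]
grip_width: 0.0854
grasp_force: 0.0
```

Run:
```python
from h import *
from bench import env
s=env.snapshot("wrist");np.savez("w6.npz",**s)
for c in("red","yellow"):
    for q in blobs(mask(s["color"],c),(200,100,450,330),60): print(c,q[0].tolist(),q[1],q[2].round(1))
a=s["color"][130:330,200:520];cv2.imwrite("pics/w6.png",cv2.resize(cv2.convertScaleAbs(a,alpha=1.4),None,fx=2.4,fy=2.4,interpolation=cv2.INTER_CUBIC)[:,:,::-1])
print(env.get_obs()["eef_pos"])
```

```text
red [311, 193, 23, 36] 603 [321.8 211.1]
yellow [322, 163, 15, 21] 212 [328.4 174.3]
[ 0.44242554 -0.07925234  0.30303784]
```

View pics/w6.png

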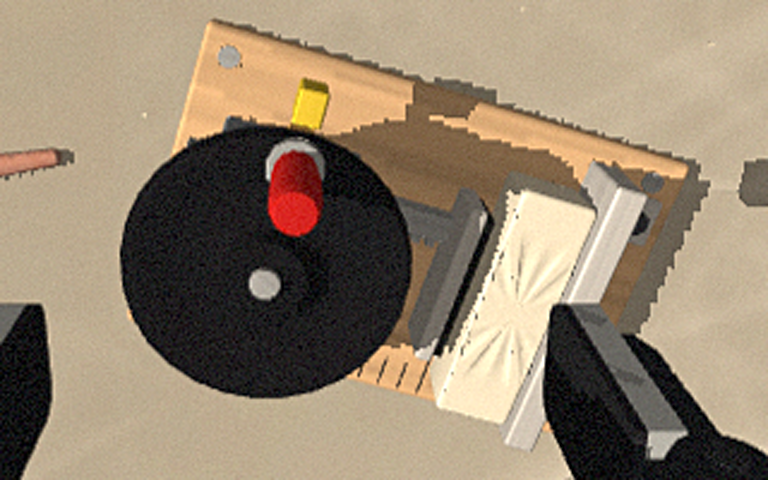

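The bar lies flush on the stop, the pusher is withdrawn, and the knob appears in line between hub (265,284) and tab (312,106). A numeric check of the bearing and the bar's squareness follows.

Run:
```python
from h import *
s=dict(np.load("w6.npz"));px=lambda x,y:(200+x/2.4,130+y/2.4)
H=onz(s,px(265,284),.085)[:2]
img=s["color"]
m=mask(img,"black")[130:330,240:380];q=max(blobs(m,(0,0,140,200)),key=lambda b:b[1]);c=max(cv2.findContours(m,0,1)[0],key=cv2.contourArea)+[240,130]
e=cv2.fitEllipse(cv2.convexHull(c));W=onz(s,e[0],.076)[:2];print("hub",H,"rim",W,e)
T=onz(s,px(312,106),.077)[:2];Kn=onz(s,(321.8,211.1),.104)[:2];Kt=onz(s,px(295,214),.124)[:2]
B=onz(s,px(296,163),.086)[:2]
for h in(H,W):
  t=T-h;th=np.arctan2(t[1],t[0]);M=h+.045*np.array([np.cos(th),np.sin(th)])
  print("tab",np.hypot(*t),th)
  for n,p in(("knob",Kn),("top",Kt),("base",B)):
    k=p-h;a=np.arctan2(k[1],k[0])%6.283;print(n,np.hypot(*k),a,"dev mm",45*(a-th))
Y=lambda *p:onz(s,px(*p),.042)[:2]
b=lambda p,q:(lambda d:np.arctan2(d[1],d[0])%np.pi)(Y(*q)-Y(*p))
print("bar L",b((516,194),(436,385)),"bar R",b((596,212),(560,300)),"stop back",b((645,198),(600,300)),"pusher rubber",b((490,215),(438,352)),"board",b((212,22),(690,162)))
```

```text
hub [ 0.51074454 -0.09035029] rim [ 0.50534129 -0.09059194] ((310.430419921875, 238.4637451171875), (113.4684066772461, 121.28880310058594), 94.38475036621094)
tab 0.0685664231509322 2.8872901625170004
knob 0.044063728001170054 2.9055326122313923 dev mm 0.8209102371476318
top 0.045443246612231585 2.891771650276857 dev mm 0.20166694919355077
base 0.04928127739027507 2.9053502966081255 dev mm 0.8127060341006276
tab 0.06341775169455921 2.862165689424082
knob 0.038895721056097635 2.866993883379467 dev mm 0.21726872799232133
top 0.04029806708245634 2.85280233493778 dev mm -0.4213509518835945
base 0.04411015972332578 2.8713477658265614 dev mm 0.4131934381115765
bar L 2.837670346509484 bar R 2.8747374861565906 stop back 2.8612765514052425 pusher rubber 2.865524505428714 board 1.2825613051532136
```

```bash
python3 -c "
from bench import env
print(env.close_job())"
```

```text
the job is handed in; nothing more can be done
None
```

I handed the job in, and no verdict came back. The bar was pressed home at about 12–15 N by wrist force and lies flush against the stop. The knob was left within about 1 mm of the mark by the last picture, coming onto it counterclockwise, and the gripper is open and clear.

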